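Press lemons for preserving in a screw pickle press

ROBOT

A 6-joint arm with a two-finger parallel gripper is mounted at the origin on a cart in front of the work surface, level with it; the furniture and walls round the work are solid. World frame = base frame: x ahead of the robot, y to its left, z up, the work surface at z = 0. Lengths are in m, angles in rad, forces in N, time in s.
With the tool pointing down it reaches from about 0.3 to 0.85 m from the base axis. Payload 5.4 kg.
Tool frame: the origin (TCP) lies at the very end of the fingers, on their centre line; the grasp point (between the pads) lies 19 mm behind it; z points along the fingers, y is the line along which they close (so a half turn about z gives the same grasp; the last joint's range is limited). The gripper opens to 85 mm and grips with 20 to 120 N. Pads are 22 mm wide; open, the fingers measure 114 mm over their backs; the gripper's body (76 mm by 85 mm) begins 54 mm behind the grasp point. The pads swing forward as they close: fully open they stand 13 mm farther back than shut.
Start: joints at [0.937, 0.158, 1.597, -0, 1.386, -0.21], TCP at [0.236, 0.524, 0.231] pointing down, gripper open.
Joint ranges: [-2.91, 2.91], [-0.94, 2.29], [0.18, 2.7], [-1.29, 4.43], [0.17, 2.64], [-3, 3]. Speed limits (rad/s): [2.57, 2.57, 3.14, 3.14, 3.14, 3.14].

INTERFACE

Orientations are given as a unit quaternion [w, x, y, z].
In Python, from cell import r, grab_frame, camera_params, workorder gives the robot as it stands.
- The arm moves only by the shell command python3 -m handwheel 'ROWS' [OPENING] [FORCE]. ROWS is JSON, a list of rows, each a list of 6 numbers: the shift along the world's x, y, z in mm, then the turn, a rotation vector about the world's x, y, z in rad. A call has 1 to 10 rows; each row shifts and turns the commanded pose from where the row before left it; what a row does not reach is not made up. A row lasts 1/8 s, in which the tool goes at most 62.5 mm and 10.7 degrees, less where a joint would pass 70% of its speed; a pose out of reach is approached as far as the arm can. A call is refused whole if a number of a shift passes 62.5 or a number of a turn 0.188, either way. A call with a gripper value outside its range is refused whole. OPENING is the finger opening in mm, from 0 to 85.4, set as the call begins (- or left out, the last holds). The fingers move at their own pace and stop on an object; FORCE is the grip in N (left out, the last holds). Time passes only in rows, so rows that do not move let the fingers close. It gives the time, the measured TCP pose, the force, the opening and the grip force at its end, in the units of the state.
- r.state(): the state, without advancing time (a new reading comes with each control period).
- grab_frame(name): name is "scene" or "top"; returns the picture (400x640x3 uint8, red, green, blue); there is no depth.
- camera_params(name): a dict with "fovy" (degrees; the focal length in pixels is half the picture's height over the tangent of half this angle, whatever the lens; pixels are square), "cx", "cy" (the principal point, pixels), "cam_to_world" (4x4, takes a point from camera to world coordinates). Camera axes: x right, y up, looking along -z (the intrinsics and any distortion apply to the point x, -y, -z); pixel columns grow to the right and rows downward; lengths in m; the calibration is good to about 2 mm. A picture is of the moment at which its call begins. camera_params takes no time and is no camera call.
- workorder.finish_job(): hands the job in; it is judged then, once.
The state is a dict: "time": time; "joint_pos": joint angles; "dq": joint speeds; "joint_torque": joint torques, N m; "tool_pos": TCP position; "orientation": TCP orientation; "ft_force": force on the tool from outside, world axes, zero at the start; "ft_torque": the same for the moment, N m; "gripper_width": finger opening in m; "finger_force": force on a finger pad.
Only numpy, scipy, OpenCV 4.12 (cv2) and the standard library are available. Lean on these libraries where they do the work, as an engineer would, in place of code of your own. Each camera call takes 0.05 s, during which the arm holds its last target. There are 200 camera calls.

TASK

Put every lemon from the chopping board into the clear tub of the pickle press, set the lid on squarely and push its four green snap tabs down one after another until each clicks under its catch. Then turn the green T-handle clockwise until the pressing plate meets the lemons and snug it about half to three quarters of a turn further, no more, so that they are held firmly but not crushed. Finally press the timer's orange start button fully down and let it go, leaving the other things on the worktop as they stand.

Things in the scene. Friction and masses are not known exactly. Their poses are not given: they have to be found in the camera images.
- tub: Clear plastic tub of the press, fixed, open above, outer 200 (x) x 172 (y) mm, rim 84 mm up, walls 4 mm. Origin: centre of its underside; z up. Mid-way along each outer side stands a green sprung catch, 21 mm out from the wall and up to 101 mm above the worktop; its sloping nose gives way 5 mm (2 to 3 N) as a lid tab is pushed down past it, then hooks over the tab.
- tub_in (a point): Centre of the tub's inner floor, 192 (x) x 164 (y) mm, 8 mm above the worktop; axes as the tub's. Two cradles of 4 mm ribs run along y at x = -42 and x = +42 mm; each holds two lemons end to end (y = -40 and +40 mm, long axis along y), which leaves 25 mm for a finger on either side.
- lid: White lid of the press, 0.53 kg. Origin: centre of the underside of its 202 (x) x 174 (y) x 5 mm panel, z up; x along the tub's x, either way round. A tapered collar 22 mm deep below it fits in the tub (play 2 mm a side at its top, 5 mm at its foot); it starts standing on it, origin 22 mm up. Seated, the origin is 84 mm up, or up to 86 when the screw lifts it.
- tab_front (a joint): Green snap tab midway along the lid's -x side (44 mm wide, 36 mm long, 5 mm thick, hinged at its inner end): 0.42 rad sprung up, 0 to 0.06 flat under the catch. Push about 9 N straight down at x = -96, y = 0 mm in the lid's frame, over the tub's wall; 10 mm further out the catch begins. The top there is 89 mm above the worktop when flat, 97 mm when up.
- tab_back (a joint): Green snap tab midway along the lid's +x side (44 mm wide, 36 mm long, 5 mm thick, hinged at its inner end): 0.42 rad sprung up, 0 to 0.06 flat under the catch. Push about 9 N straight down at x = 96, y = 0 mm in the lid's frame, over the tub's wall; 10 mm further out the catch begins. The top there is 89 mm above the worktop when flat, 97 mm when up.
- tab_left (a joint): Green snap tab midway along the lid's +y side (44 mm wide, 36 mm long, 5 mm thick, hinged at its inner end): 0.42 rad sprung up, 0 to 0.06 flat under the catch. Push about 9 N straight down at x = 0, y = 82 mm in the lid's frame, over the tub's wall; 10 mm further out the catch begins. The top there is 89 mm above the worktop when flat, 97 mm when up.
- tab_right (a joint): Green snap tab midway along the lid's -y side (44 mm wide, 36 mm long, 5 mm thick, hinged at its inner end): 0.42 rad sprung up, 0 to 0.06 flat under the catch. Push about 9 N straight down at x = 0, y = -82 mm in the lid's frame, over the tub's wall; 10 mm further out the catch begins. The top there is 89 mm above the worktop when flat, 97 mm when up.
- grip (a point): Centre of the green T-handle's bar, 57 mm above the lid's origin on its middle axis, over a white housing 40 mm high. Its x runs along the bar: 78 mm long, 13 mm thick (y), 22 mm tall. Pinch it across the thickness from above, fingertips at most 14 mm below this point, to carry the lid or turn the screw. It keeps its height over the lid as it turns.
- handle (a joint): Angle of the T-handle (rad), grows as it is turned clockwise seen from above; starts between 0 and 3.1. The screw lowers the plate 14 mm a turn. Turning it takes about 0.10 N m, rising by 0.0056 N m for each mm that the plate's spring is squeezed; it stays where it is left.
- plate (a joint): How far the spring behind the pressing plate (168 x 140 mm, under the lid) is squeezed, m: 0 until the plate meets the lemons, then 14 mm a turn; 2.5 N a mm plus 1 N. With the handle at 0 the plate is 8 mm below the lid's origin, so 76 mm above the worktop on a latched lid; lemons in the tub reach 59 to 62 mm. Firm but not crushed: 3 to 16 mm.
- lemon_a: Yellow lemon, 71 (x) x 53 (y) x 51 mm, 0.085 kg, lying on the chopping board, long axis level. Origin: middle of its underside as it lies at the start; the fruit's centre is 25 mm from it along its own z (it may roll later). Two to four of the lemons are there; an absent one reads None from the start.
- lemon_b: Yellow lemon, 71 (x) x 53 (y) x 51 mm, 0.085 kg, lying on the chopping board, long axis level. Origin: middle of its underside as it lies at the start; the fruit's centre is 25 mm from it along its own z (it may roll later). Two to four of the lemons are there; an absent one reads None from the start.
- lemon_c: Yellow lemon, 71 (x) x 53 (y) x 51 mm, 0.085 kg, lying on the chopping board, long axis level. Origin: middle of its underside as it lies at the start; the fruit's centre is 25 mm from it along its own z (it may roll later). Two to four of the lemons are there; an absent one reads None from the start.
- lemon_d: Yellow lemon, 71 (x) x 53 (y) x 51 mm, 0.085 kg, lying on the chopping board, long axis level. Origin: middle of its underside as it lies at the start; the fruit's centre is 25 mm from it along its own z (it may roll later). Two to four of the lemons are there; an absent one reads None from the start.
- board: Wooden chopping board, 200 (x) x 300 (y) x 22 mm, fixed, on which the lemons lie. Origin: centre of its underside.
- timer: Square white kitchen timer, 74 x 74 x 24 mm, loose, 0.2 kg. Origin: centre of its underside, z up.
- start_top (a point): Middle of the top of the timer's round orange start button (32 mm across), 33 mm above the worktop.
- start (a joint): How far the start button is pushed in (m): 0 released, 0.005 fully down (5 N); it springs back.
- salt_box: Bystander: salt packet, 50 x 74 x 122 mm, standing loose. Origin: centre of its underside.
- spice_jar: Bystander: spice jar with a red cap, 45 mm across, 106 mm tall, standing loose. Origin: centre of its underside.
- honey_jar: Bystander: jar with a green lid, 68 x 74 x 84 mm, standing loose. Origin: centre of its underside.

How it is judged:
By the outcome, as a careful person would: the job done as asked, in the order asked, and still so for the second after the job is handed in, with the robot touching nothing.
Of lemon_a, lemon_b, lemon_c, lemon_d only 2 to 4 are there at a start; the rules pass over those that are not, and their reading is None.
At some moment in a run one of lemon_a, lemon_b, lemon_c, lemon_d, timer may be knocked a few centimetres aside while the robot is not near it.
It also fails if it takes over 210 s, if anything falls off the work surface, if the arm or the gripper's body presses on something with over 40 N, if the wrist force passes 120 N, or if a joint passes its speed limit or range.

## Working session

There is one attempt and no reset: what is moved stays moved. The work goes in short steps, Python scripts to look and compute and a shell command to move; the robot and the scene stay as the last step left them, time stands still between calls to the robot, and variables do not carry over. Pictures are saved under pics/ and viewed, at most 14 in all, crops included, and the job is handed in when it is done.

```bash
ls; mkdir -p pics; python3 - <<'E'
from cell import r, grab_frame, camera_params
import cv2
for n in("scene","top"):
    cv2.imwrite(f"pics/{n}0.png",grab_frame(n)[:,:,::-1]); p=camera_params(n); print(n,p)
s=r.state();print(s)
E
```

```text
pics
scene {'fovy': 44.22635328310835, 'cx': 322.16448342254745, 'cy': 198.90818883617882, 'cam_to_world': array([[ 0.80370429,  0.38112714, -0.45694805, -0.20859662],
       [-0.59461268,  0.5431467 , -0.59281314, -0.93791674],
       [ 0.02225265,  0.74815357,  0.66315236,  1.22622516],
       [ 0.        ,  0.        ,  0.        ,  1.        ]])}
top {'fovy': 57.40264301683615, 'cx': 317.8259687257747, 'cy': 197.64814695070004, 'cam_to_world': array([[ 0.02145455,  0.99814184, -0.05703125,  0.5153919 ],
       [-0.99976654,  0.02156586,  0.00133703,  0.08456157],
       [ 0.00256447,  0.05698925,  0.9983715 ,  1.02920392],
       [ 0.        ,  0.        ,  0.        ,  1.        ]])}
{'time': 0.1, 'joint_pos': array([ 9.36892092e-01,  1.58991579e-01,  1.59810916e+00, -2.29911603e-05,
        1.38619967e+00, -2.10081679e-01]), 'dq': array([-0.00081896, -0.00157108, -0.00265569, -0.00057512, -0.00146733,
       -0.00126223]), 'joint_torque': array([-8.60940472e-04, -3.96989822e+01, -3.32338929e+01, -1.12621988e-04,
        4.13959278e-03,  9.27492408e-06]), 'tool_pos': array([0.23615492, 0.5236717 , 0.23041081]), 'orientation': array([-3.39423893e-04,  2.10326658e-01,  9.77630793e-01, -7.83599546e-04]), 'ft_force': array([ 0.77899627, -0.01946625, -0.39163281]), 'ft_torque': array([ 0.01710408,  0.0097482 , -0.05344162]), 'finger_force': 0.0, 'gripper_width': 0.08592929337872748}
```

View pics/top0.png

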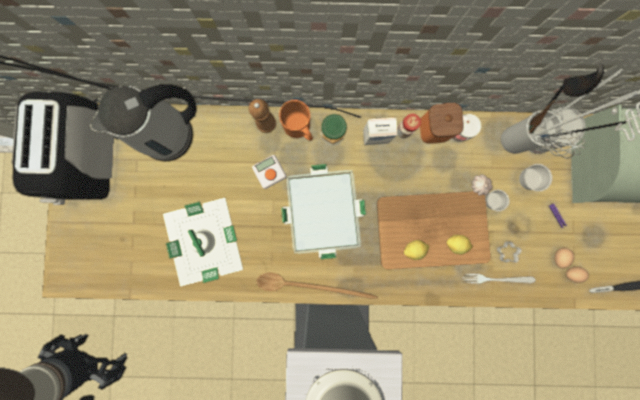

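View pics/scene0.png

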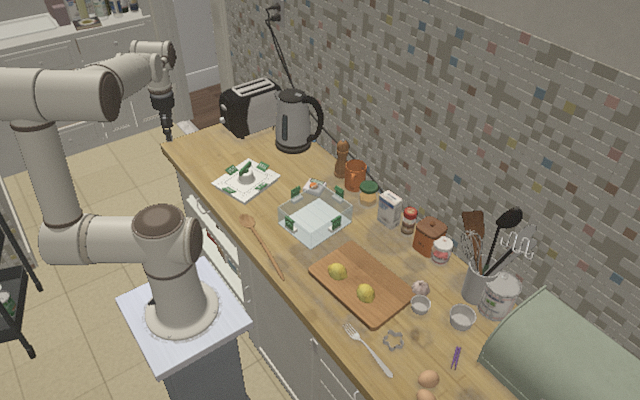

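The top view shows two lemons (~415,249 and 458,244), the tub centred (~322,212), the lid (~203,241), the timer (~268,172) and the board (~434,230). I'll enlarge for precise reading.

```bash
cat >h.py <<'E'
import numpy as np, cv2, json
from cell import r, grab_frame, camera_params
def K(n):
    p=camera_params(n); f=200/np.tan(np.radians(p["fovy"]/2)); return f,p["cx"],p["cy"],np.array(p["cam_to_world"])
def un(n,u,v,z):
    f,cx,cy,T=K(n); d=T[:3,:3]@np.array([(u-cx)/f,-(v-cy)/f,-1]); o=T[:3,3]; return o+d*(z-o[2])/d[2]
def pj(n,p):
    f,cx,cy,T=K(n); q=T[:3,:3].T@(np.array(p)-T[:3,3]); return np.array([cx+f*q[0]/-q[2], cy+f*q[1]/q[2]])
def crop(n,name,u0,v0,u1,v1,s):
    im=grab_frame(n)[:,:,::-1]; c=cv2.resize(im[v0:v1,u0:u1],None,fx=s,fy=s,interpolation=cv2.INTER_CUBIC)
    cv2.imwrite(f"pics/{name}.png",c)
E
python3 - <<'E'
from h import *
crop("top","c1",155,150,375,300,3.6)
crop("top","c2",360,180,500,280,5)
for n,u,v,z in[("board TL",379,196,.022),("board TR",486,193,.022),("board BL",380,268,.022),("board BR",490,264,.022)]: print(n,un("top",u,v,z))
E
```

```text
board TL [ 0.58114102 -0.08571653  0.022     ]
board TR [ 0.59585944 -0.38175331  0.022     ]
board BL [ 0.38406213 -0.09079775  0.022     ]
board BR [ 0.40126536 -0.39177429  0.022     ]
```

View pics/c1.png

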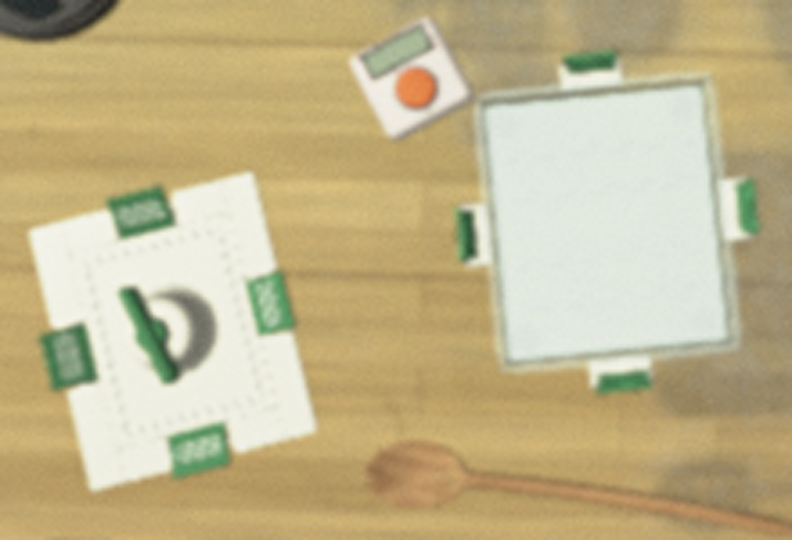

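View pics/c2.png

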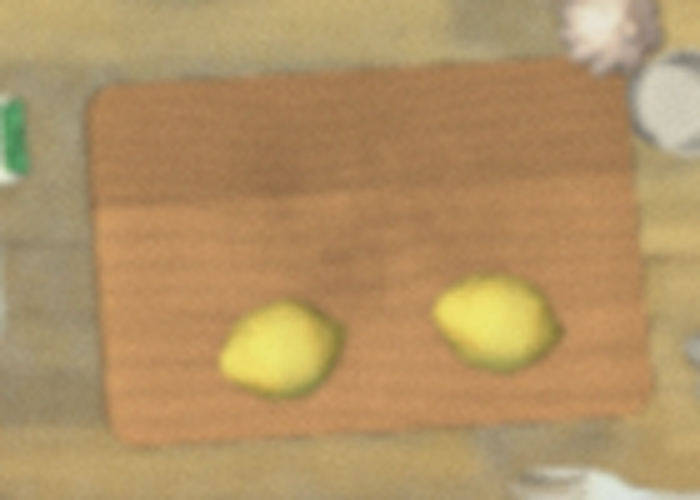

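c1 shows the lid, tub and timer corners clearly. c2 shows two lemons, tips at crop (222,362)-(340,330) and (433,310)-(562,333).

```bash
cat >>h.py <<'E'
def lemons(z=.047):
    im=grab_frame("top"); h=cv2.cvtColor(im,cv2.COLOR_RGB2HSV)
    m=cv2.inRange(h,(22,110,70),(36,255,255)); m[:, :270]=0; m[:,495:]=0; m[:170]=0; m[275:]=0
    out=[]
    n,l,st,c=cv2.connectedComponentsWithStats(m)
    for i in range(1,n):
        if st[i][4]<100: continue
        v,u=np.where(l==i); P=np.array([un("top",a,b,z)[:2] for a,b in zip(u,v)])
        w,V=np.linalg.eigh(np.cov(P.T)); ax=V[:,1]
        print("lemon",st[i][4],P.mean(0).round(4),"axis deg",np.degrees(np.arctan2(ax[1],ax[0]))%180,"len",(4*np.sqrt(w)).round(4), c[i])
E
python3 - <<'E'
from h import *
o=lambda L,z:np.array([un("top",155+(a+.5)/3.6-.5,150+(b+.5)/3.6-.5,z) for a,b in L])
for nm,L,z in[("tub",[(476,95),(711,76),(739,347),(502,368)],.084),("lid",[(28,231),(251,172),(316,431),(93,491)],.027),("timer",[(349,60),(431,17),(471,93),(395,138)],.024)]:
    P=o(L,z)[:,:2]; print(nm,P.mean(0)); 
    for i in range(4):
        d=P[(i+1)%4]-P[i]; print(np.linalg.norm(d).round(4), np.degrees(np.arctan2(d[1],d[0])).round(1))
B=o([(129,291),(170,380)],.09)[:,:2]; d=B[1]-B[0]; print("bar",B.mean(0),np.linalg.norm(d),np.degrees(np.arctan2(d[1],d[0])))
print("button",o([(416,88)],.033))
lemons()
E
```

```text
tub [0.53525305 0.06853137]
0.1704 -84.1
0.1957 -173.2
0.17 96.2
0.1968 6.9
lid [0.44624358 0.39533448]
0.1747 -73.9
0.2025 -163.9
0.173 106.2
0.2026 16.6
timer [0.64371614 0.22001311]
0.0711 -60.8
0.0666 -150.9
0.0676 122.1
0.07 32.0
bar [0.44677271 0.39163296] 0.06974228496912717 -153.05023579952598
button [[0.63415605 0.21513388 0.033     ]]
lemon 353 [ 0.4556 -0.2965] axis deg 77.21309369299148 len [0.0501 0.0643] [458.75070822 243.92351275]
lemon 350 [ 0.4381 -0.1818] axis deg 105.75495725811902 len [0.0497 0.0642] [415.86857143 249.59714286]
```

```bash
python3 -m handwheel '[[14,-50,0,0,0,-0.087],[14,-50,0,0,0,-0.087],[14,-50,0,0,0,-0.087],[14,-50,0,0,0,-0.087],[14,-50,0,0,0,-0.087],[14,-50,0,0,0,-0.087],[14,-50,0,0,0,-0.087],[14,-50,0,0,0,-0.087],[14,-50,0,0,0,-0.087],[14,-50,0,0,0,-0.087]]' 85; python3 -m handwheel '[[15,-51,-10,0,0,0],[15,-52,-20,0,0,0],[16,-51,-30,0,0,0],[16,-52,-40,0,0,0],[0,0,0,0,0,0],[0,0,0,0,0,0]]'
```

```text
time: 1.5
tool_pos: [0.3767, 0.0224, 0.2315]
orientation: [0.0, 0.604, 0.797, 0.0]
ft_force: [1.0, -0.0, 0.2]
gripper_width: 0.085
finger_force: 0.0
time: 2.25
tool_pos: [0.4372, -0.1777, 0.1345]
orientation: [-0.0, 0.603, 0.798, 0.0]
ft_force: [-0.3, -0.2, 1.1]
gripper_width: 0.0849
finger_force: 0.0
```

```bash
python3 -m handwheel '[[1,-4,-30,0,0,0],[0,0,-30,0,0,0],[0,0,-25,0,0,0],[0,0,-15,0,0,0],[0,0,-7.5,0,0,0],[0,0,0,0,0,0]]'; python3 -m handwheel '[[0,0,0,0,0,0],[0,0,0,0,0,0],[0,0,0,0,0,0],[0,0,0,0,0,0],[0,0,0,0,0,0],[0,0,0,0,0,0]]' 35 25
```

```text
time: 3.0
tool_pos: [0.4387, -0.182, 0.0273]
orientation: [0.0, 0.603, 0.798, 0.0]
ft_force: [-0.5, 0.7, 0.3]
gripper_width: 0.0849
finger_force: 0.0
time: 3.75
tool_pos: [0.4387, -0.1825, 0.0279]
orientation: [0.0, 0.603, 0.798, -0.0]
ft_force: [-2.4, 0.7, 6.3]
gripper_width: 0.0505
finger_force: 25.1
```

```bash
python3 -m handwheel '[[0,0,20,0,0,0],[0,0,45,0,0,0],[0,0,50,0,0,0],[9,36,20,0,0,-0.03],[10,34,0,0,0,-0.03],[10,34,0,0,0,-0.03],[10,34,0,0,0,-0.03],[10,34,0,0,0,-0.042],[10,34,0,0,0,0],[0,0,0,0,0,0]]'; python3 -c "
from h import *
crop('top','l1',270,150,390,280,5)"
```

```text
time: 5.0
tool_pos: [0.4974, 0.0257, 0.1618]
orientation: [-0.0, 0.664, 0.748, 0.0]
ft_force: [-0.7, -0.5, -1.2]
gripper_width: 0.0506
finger_force: 26.4
```

```bash
python3 -m handwheel '[[0.5,-1.5,-30,0,0,0],[0,0,-35,0,0,0],[0,0,-30,0,0,0],[0,0,-20,0,0,0],[0,0,-12,0,0,0],[0,0,-8,0,0,0],[0,0,-6,0,0,0],[0,0,-3,0,0,0],[0,0,0,0,0,0]]'
```

```text
time: 6.18
tool_pos: [0.5057, 0.0207, 0.0218]
orientation: [0.007, 0.666, 0.746, 0.005]
ft_force: [16.3, 0.7, -1.1]
gripper_width: 0.0503
finger_force: 33.2
```

```bash
python3 -c "
from h import *
crop('scene','s1',260,150,380,260,5)
print(un('scene',278,217,.0))"
```

```text
[0.44789353 0.17067515 0.        ]
```

View pics/s1.png

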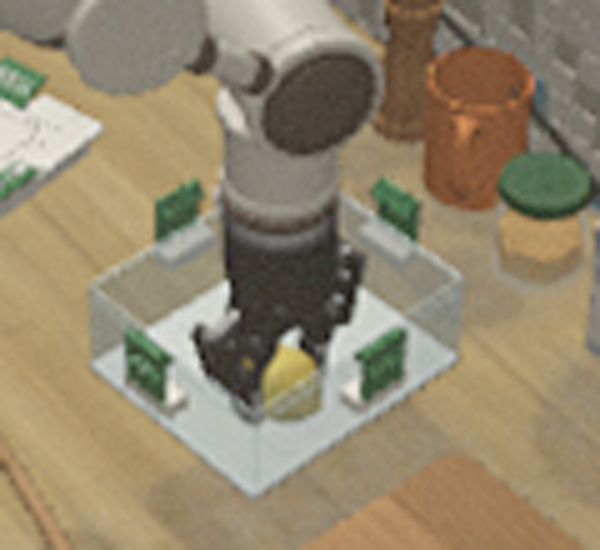

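```bash
python3 -c "
from h import *
for a,b,z in [(90,287,.084),(258,412,.084),(462,275,.084),(92,364,0),(256,496,0),(460,358,0)]:
    p=un('scene',260+a/5,150+b/5,z)[:2]; d=p-[.535,.0685]; t=np.radians(6.5); c,s=np.cos(t),np.sin(t)
    print(p,np.round([c*d[0]+s*d[1],-s*d[0]+c*d[1]],4))
c=cv2.imread('pics/l1.png');print(c.shape)
"
```

```text
[0.42860381 0.13480101] [-0.0982  0.0779]
[ 0.4528291  -0.02895009] [-0.0927 -0.0875]
[ 0.64520739 -0.0024687 ] [ 0.1015 -0.083 ]
[0.43295052 0.14473779] [-0.0928  0.0873]
[ 0.4543186  -0.02571142] [-0.0908 -0.0845]
[ 0.65097224 -0.00149958] [ 0.1073 -0.0827]
(650, 600, 3)
```

View pics/l1.png

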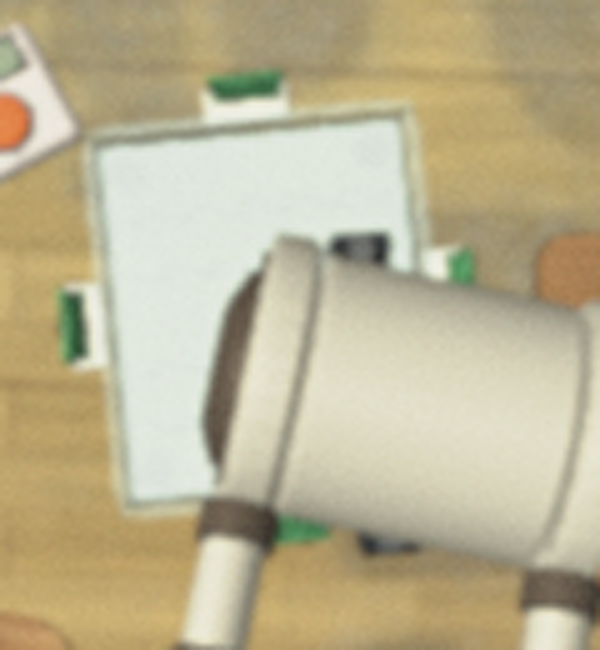

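The knuckles span ~133 mm (top view, crop (360,245)–(390,543)), so one rests on the −x rim. I'll shift inward and release slightly higher.

```bash
python3 -m handwheel '[[4,0,6,0,0,0],[3,0,0,0,0,0],[0,0,0,0,0,0]]'
```

```text
time: 6.6
tool_pos: [0.5044, 0.0222, 0.0236]
orientation: [-0.0, 0.665, 0.746, -0.0]
ft_force: [-0.2, -0.3, -1.5]
gripper_width: 0.0504
finger_force: 33.9
```

```bash
python3 -m handwheel '[[1,1,-3,0,0,0],[0,0,-2,0,0,0],[0,0,0,0,0,0]]'
```

```text
time: 6.98
tool_pos: [0.5054, 0.0236, 0.0183]
orientation: [-0.0, 0.665, 0.747, -0.0]
ft_force: [0.5, -0.4, -1.2]
gripper_width: 0.0503
finger_force: 33.9
```

```bash
python3 -m handwheel '[[0,0,-2,0,0,0],[0,0,0,0,0,0]]'; python3 -m handwheel '[[0,0,0,0,0,0],[0,0,0,0,0,0],[0,0,0,0,0,0],[0,0,0,0,0,0]]' 62;  python3 -m handwheel '[[0,0,10,0,0,0],[0,0,30,0,0,0],[0,0,50,0,0,0],[0,0,50,0,0,0],[0,0,0,0,0,0]]'
```

```text
time: 7.22
tool_pos: [0.5057, 0.0235, 0.0177]
orientation: [-0.0, 0.665, 0.747, -0.0]
ft_force: [-5.6, 0.5, 9.0]
gripper_width: 0.0503
finger_force: 34.6
time: 7.72
tool_pos: [0.5098, 0.023, 0.0189]
orientation: [0.003, 0.666, 0.746, 0.003]
ft_force: [7.3, 0.7, 2.3]
gripper_width: 0.0617
finger_force: 0.1
time: 8.35
tool_pos: [0.5092, 0.0229, 0.1618]
orientation: [0.004, 0.665, 0.747, 0.003]
ft_force: [0.2, -0.1, 0.1]
gripper_width: 0.0618
finger_force: 0.0
```

```bash
python3 -c "
from h import *
lemons()"; python3 -m handwheel '[[-8,-46,0,0,0,-0.048],[-8,-46,0,0,0,-0.048],[-8,-46,0,0,0,-0.048],[-8,-46,0,0,0,-0.048],[-8,-46,0,0,0,-0.048],[-7,-46,0,0,0,-0.048],[-7,-43,0,0,0,-0.05],[0,0,0,0,0,0]]' 85; python3 -c "
from h import *
lemons(.036)"
```

```text
lemon 355 [ 0.4558 -0.2968] axis deg 77.22078839304967 len [0.0503 0.0644] [458.83943662 243.87323944]
time: 9.4
tool_pos: [0.4504, -0.2974, 0.155]
orientation: [-0.001, 0.783, 0.623, -0.0]
ft_force: [-0.0, 0.3, -0.8]
gripper_width: 0.0851
finger_force: 0.0
lemon 285 [0.5014 0.0236] axis deg 99.77455588536787 len [0.0449 0.0598] [339.23157895 224.14385965]
lemon 352 [ 0.4549 -0.301 ] axis deg 76.89693708368564 len [0.0504 0.0653] [458.83806818 243.94602273]
```

```bash
python3 -m handwheel '[[5,0.5,-30,0,0,0],[0,0,-40,0,0,0],[0,0,-30,0,0,0],[0,0,-18,0,0,0],[0,0,-9,0,0,0],[0,0,0,0,0,0]]'; python3 -m handwheel '[[0,0,0,0,0,0],[0,0,0,0,0,0],[0,0,0,0,0,0],[0,0,0,0,0,0],[0,0,0,0,0,0],[0,0,0,0,0,0]]' 35 25;python3 -m handwheel '[[0,0,20,0,0,0],[0,0,45,0,0,0],[0,0,50,0,0,0],[10,44,22,0,0,0.042],[12,44,0,0,0,0.042],[12,44,0,0,0,0.042],[12,44,0,0,0,0.042],[12,44,0,0,0,0.042],[12,44,0,0,0,0.042],[0,0,0,0,0,0]]'
```

```text
time: 10.2
tool_pos: [0.4569, -0.2947, 0.0298]
orientation: [-0.0, 0.781, 0.624, 0.0]
ft_force: [0.0, 0.0, -0.6]
gripper_width: 0.0853
finger_force: 0.0
time: 10.95
tool_pos: [0.4573, -0.2957, 0.0312]
orientation: [0.001, 0.781, 0.624, -0.0]
ft_force: [-1.2, 0.8, 5.5]
gripper_width: 0.0507
finger_force: 25.3
time: 12.2
tool_pos: [0.5271, -0.0285, 0.1671]
orientation: [0.0, 0.695, 0.719, 0.0]
ft_force: [-0.2, -0.2, -0.5]
gripper_width: 0.0504
finger_force: 26.4
```

```bash
python3 -m handwheel '[[14,47,0,0,0,0.04],[14,47,0,0,0,0.04],[15,47,0,0,0,0],[0,0,0,0,0,0],[0,0,0,0,0,0]]'; python3 -m handwheel '[[0,0,-35,0,0,0],[0,0,-40,0,0,0],[0,0,-30,0,0,0],[0,0,-20,0,0,0],[0,0,-10,0,0,0],[0,0,-5,0,0,0],[0,0,-4,0,0,0],[0,0,0,0,0,0]]'
```

```text
time: 12.82
tool_pos: [0.5697, 0.1089, 0.1668]
orientation: [0.0, 0.668, 0.744, -0.0]
ft_force: [-0.3, -0.4, -0.5]
gripper_width: 0.0507
finger_force: 26.5
time: 13.82
tool_pos: [0.5679, 0.1098, 0.0225]
orientation: [-0.001, 0.667, 0.745, -0.002]
ft_force: [-6.0, -1.4, -1.4]
gripper_width: 0.0503
finger_force: 30.2
```

```bash
python3 -m handwheel '[[-3,1,0,0,0,0],[0,1,-2,0,0,0],[0,0,0,0,0,0]]';python3 -m handwheel '[[0,0,0,0,0,0],[0,0,0,0,0,0],[0,0,0,0,0,0],[0,0,0,0,0,0]]' 62;  python3 -m handwheel '[[0,0,10,0,0,0],[0,0,30,0,0,0],[0,0,50,0,0,0],[0,0,50,0,0,0],[0,0,0,0,0,0]]'; python3 -m handwheel '[[-28,46,0,0,0,0],[-28,46,0,0,0,0],[-28,46,0,0,0,0],[-28,46,0,0,0,0],[-14,23,0,0,0,0],[0,0,0,0,0,0]]';python3 -c "
from h import *
lemons(.036)
crop('top','l2',155,150,375,300,3.6)"
```

```text
time: 14.2
tool_pos: [0.5674, 0.1121, 0.0212]
orientation: [0.0, 0.667, 0.745, 0.0]
ft_force: [0.8, 0.2, -0.3]
gripper_width: 0.0503
finger_force: 30.1
time: 14.7
tool_pos: [0.5624, 0.1118, 0.0191]
orientation: [-0.004, 0.667, 0.745, -0.004]
ft_force: [-13.3, -2.5, 2.1]
gripper_width: 0.0621
finger_force: 0.3
time: 15.32
tool_pos: [0.5708, 0.112, 0.1668]
orientation: [0.004, 0.667, 0.745, 0.004]
ft_force: [-0.7, 0.1, -0.3]
gripper_width: 0.062
finger_force: 0.0
time: 16.08
tool_pos: [0.4394, 0.3202, 0.1599]
orientation: [-0.0, 0.666, 0.746, -0.0]
ft_force: [-0.4, 0.0, 1.0]
gripper_width: 0.062
finger_force: 0.0
lemon 277 [0.5712 0.1122] axis deg 96.90692171495375 len [0.045  0.0588] [307.18772563 197.77617329]
lemon 283 [0.5014 0.0238] axis deg 100.33440682831367 len [0.0449 0.0594] [339.16607774 224.13074205]
```

View pics/l2.png

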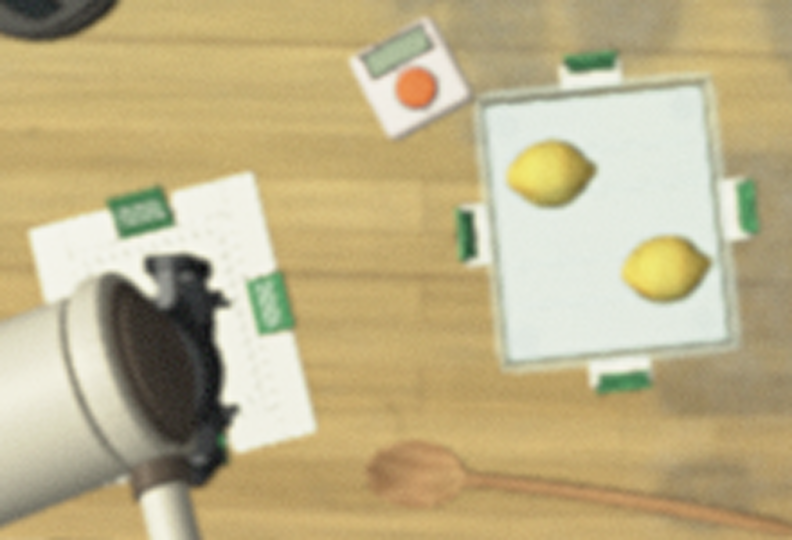

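```bash
python3 -m handwheel '[[1,9,0,0,0,0.17],[1,9,0,0,0,0.17],[1,9,0,0,0,0.17],[1,9,0,0,0,0.17],[1,9,0,0,0,0.17],[1,9,0,0,0,0.17],[1,9,0,0,0,0.17],[0,10,0,0,0,0.17],[0,0,0,0,0,0.17],[0,0,0,0,0,0.17]]'; python3 -m handwheel '[[0,0,-10,0,0,0.17],[0,0,-10,0,0,0.06],[0,0,-10,0,0,0],[0,0,0,0,0,0]]'; python3 -c "
from h import *
o=lambda L,z:np.array([un('top',155+(a+.5)/3.6-.5,150+(b+.5)/3.6-.5,z) for a,b in L])
print(o([(622,382),(591,63),(466,235),(746,207)],.097)[:,:2])
s=r.state();print(s['joint_pos'][[0,5]],s['orientation'])"
```

```text
time: 17.42
tool_pos: [0.4488, 0.3908, 0.1604]
orientation: [-0.0, -0.121, 0.993, -0.0]
ft_force: [0.3, -0.7, -0.3]
gripper_width: 0.062
finger_force: 0.0
time: 17.92
tool_pos: [0.4477, 0.3909, 0.1295]
orientation: [-0.001, -0.231, 0.973, -0.0]
ft_force: [-1.2, -0.0, -0.9]
gripper_width: 0.0622
finger_force: 0.0
[[ 0.42177274  0.05585953]
 [ 0.64716715  0.08248168]
 [ 0.52271274  0.16834588]
 [ 0.54680687 -0.02960959]]
[ 0.51480658 -1.52194936] [-1.05846773e-03 -2.30905274e-01  9.72975584e-01 -3.83345302e-04]
```

```bash
python3 -m handwheel '[[-1,2,-25,0,0,0],[0,0,-20,0,0,0],[0,0,-12,0,0,0],[0,0,-4.5,0,0,0],[0,0,0,0,0,0]]' 60; python3 -m handwheel '[[0,0,0,0,0,0],[0,0,0,0,0,0],[0,0,0,0,0,0],[0,0,0,0,0,0],[0,0,0,0,0,0],[0,0,0,0,0,0],[0,0,0,0,0,0]]' 5 60
```

```text
time: 18.55
tool_pos: [0.4469, 0.394, 0.0694]
orientation: [0.0, -0.232, 0.973, 0.0]
ft_force: [-0.8, -0.6, 0.2]
gripper_width: 0.0598
finger_force: 0.0
time: 19.42
tool_pos: [0.447, 0.3944, 0.07]
orientation: [0.0, -0.232, 0.973, 0.0]
ft_force: [-1.5, -0.4, 5.8]
gripper_width: 0.0116
finger_force: 61.2
```

```bash
python3 -m handwheel '[[0,0,10,0,0,0],[0,0,30,0,0,0],[0,0,40,0,0,0],[0,0,40,0,0,0],[0,0,20,0,0,0],[0,0,0,0,0,0]]'; python3 -m handwheel '[[12,-46,0,0,0,-0.024],[12,-46,0,0,0,-0.024],[13,-46,0,0,0,-0.024],[13,-47,0,0,0,-0.023],[13,-47,0,0,0,-0.023],[13,-47,0,0,0,-0.023],[12,-46,0,0,0,-0.023],[0,0,0,0,0,0],[0,0,0,0,0,0],[0,0,0,0,0,0]]'; python3 -c "
from h import *
s=r.state();print(s['tool_pos'])
crop('top','d1',250,130,400,280,4)
crop('scene','d2',240,110,400,230,5)"
```

```text
time: 20.18
tool_pos: [0.4472, 0.3941, 0.2099]
orientation: [0.001, -0.232, 0.973, 0.0]
ft_force: [-0.4, 0.5, -6.0]
gripper_width: 0.0115
finger_force: 59.7
time: 21.42
tool_pos: [0.5339, 0.0701, 0.2082]
orientation: [-0.001, -0.152, 0.988, 0.0]
ft_force: [-0.8, 0.5, -5.8]
gripper_width: 0.0118
finger_force: 60.0
[0.53391741 0.07005015 0.20816341]
```

View pics/d1.png

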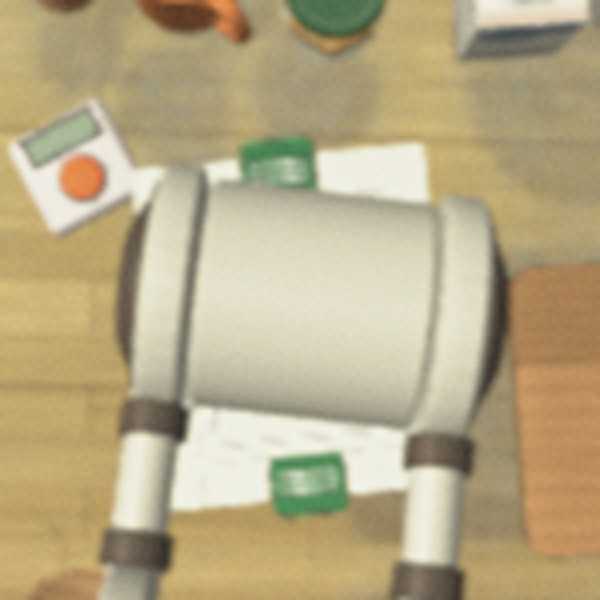

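View pics/d2.png

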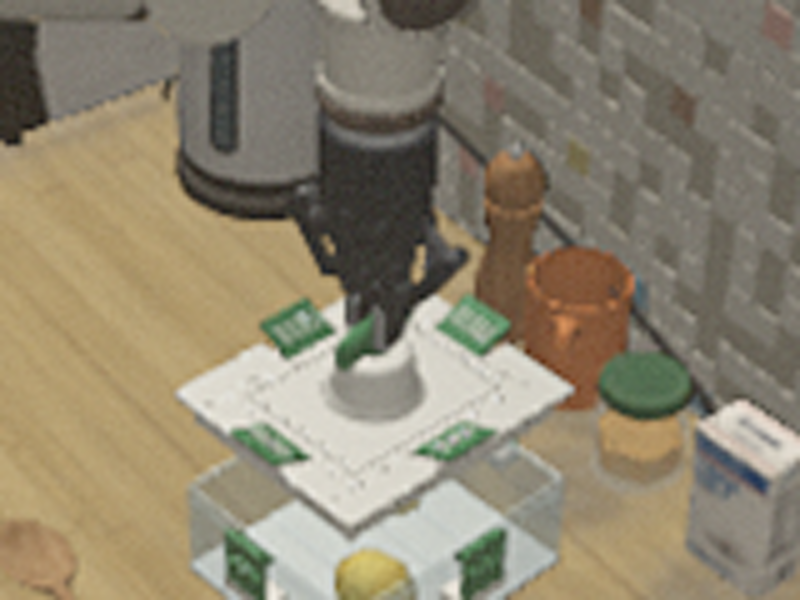

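```bash
python3 -c "
from h import *
T=lambda a,b,z:un('top',250+(a+.5)/4-.5,130+(b+.5)/4-.5,z)[:2]
S=lambda a,b,z:un('scene',240+(a+.5)/5-.5,110+(b+.5)/5-.5,z)[:2]
ang=lambda d:np.degrees(np.arctan2(d[1],d[0]))
A,B=T(425,143,.165),T(175,512,.165); print('top diag',(A+B)/2,np.linalg.norm(A-B))
A,B=T(278,165,.173),T(309,485,.173); print('tabs',(A+B)/2,ang(A-B))
L,Bo,R=S(178,392,.165),S(348,530,.165),S(573,390,.165)
print('scene',(L+R)/2,np.linalg.norm(L-R),ang(L-Bo),np.linalg.norm(L-Bo),ang(R-Bo),np.linalg.norm(R-Bo))
L,R=S(190,490,.084),S(560,483,.084); print('scene tub',(L+R)/2,np.linalg.norm(L-R))
for p in [(.5355,.069,.165)]:
  for lx,ly in [(-.101,.087),(-.101,-.087),(.101,-.087),(.101,.087)]:
    t=np.radians(6.8); q=[p[0]+lx*np.cos(t)-ly*np.sin(t),p[1]+lx*np.sin(t)+ly*np.cos(t)]
    print('pred scene lid corner',((pj('scene',q+[.165])-[240,110])*5).round(0),'tub',((pj('scene',q+[.084])-[240,110])*5).round(0),'top',((pj('top',q+[.165])-[250,130])*4).round(0))
"
```

```text
top diag [0.53312498 0.06609539] 0.2635497435794307
tabs [0.53411068 0.07069748] 6.71944695249357
scene [0.53582129 0.06969826] 0.2634746330850265 95.03250448707617 0.17430021388659675 6.850517350838762 0.20318820315945677
scene tub [0.53299673 0.06453595] 0.25436655175697775
pred scene lid corner [174. 392.] tub [179. 482.] top [164. 506.]
pred scene lid corner [350. 526.] tub [349. 617.] top [459. 477.]
pred scene lid corner [573. 387.] tub [566. 477.] top [423. 138.]
pred scene lid corner [396. 269.] tub [394. 357.] top [132. 166.]
```

```bash
python3 -m handwheel '[[0.5,-0.5,-20,0,0,0],[0,0,-20,0,0,0],[0,0,-8,0,0,0],[0,0,-5,0,0,0],[0,0,-4,0,0,0],[0,0,-3,0,0,0],[0,0,0,0,0,0]]'
```

```text
time: 22.4
tool_pos: [0.5353, 0.0685, 0.1493]
orientation: [0.0, -0.151, 0.988, -0.0]
ft_force: [-0.7, 0.0, -5.6]
gripper_width: 0.0119
finger_force: 60.0
```

Collar about 4 mm in with no contact force. Continue slowly.

```bash
python3 -m handwheel '[[0,0,-3,0,0,0],[0,0,-3,0,0,0],[0,0,-2,0,0,0],[0,0,-2,0,0,0],[0,0,0,0,0,0]]'; python3 -m handwheel '[[0,0,-2,0,0,0],[0,0,-2,0,0,0],[0,0,-1,0,0,0],[0,0,-1,0,0,0],[0,0,0,0,0,0]]'
```

```text
time: 23.02
tool_pos: [0.5351, 0.0685, 0.139]
orientation: [-0.0, -0.152, 0.988, 0.0]
ft_force: [1.0, -0.4, -5.9]
gripper_width: 0.0113
finger_force: 60.0
time: 23.65
tool_pos: [0.5352, 0.0685, 0.1332]
orientation: [-0.0, -0.152, 0.988, 0.0]
ft_force: [0.0, -0.2, -5.2]
gripper_width: 0.0115
finger_force: 60.0
```

```bash
python3 -m handwheel '[[0,0,-1,0,0,0],[0,0,-1,0,0,0],[0,0,-0.5,0,0,0],[0,0,0,0,0,0]]'
```

```text
time: 24.15
tool_pos: [0.5355, 0.0684, 0.1319]
orientation: [0.0, -0.152, 0.988, -0.0]
ft_force: [-5.5, 0.2, 5.7]
gripper_width: 0.0116
finger_force: 61.6
```

```bash
python3 -m handwheel '[[0,0,0,0,0,0],[0,0,0,0,0,0],[0,0,0,0,0,0],[0,0,10,0,0,0],[0,0,25,0,0,0],[0,0,25,0,0,0],[0,0,0,0,0,0]]' 50 30; python3 -m handwheel '[[-32,-4,-10,0,0,-0.1],[-32,-4,-20,0,0,-0.087],[-30,-3,-20,0,0,0],[0,0,-20,0,0,0],[0,0,0,0,0,0],[0,0,0,0,0,0]]' 0
```

```text
time: 25.02
tool_pos: [0.5372, 0.0683, 0.1937]
orientation: [0.003, -0.152, 0.988, -0.001]
ft_force: [0.5, -0.3, -0.8]
gripper_width: 0.0499
finger_force: 0.0
time: 25.78
tool_pos: [0.4418, 0.0574, 0.1212]
orientation: [0.0, -0.059, 0.998, -0.0]
ft_force: [0.4, 0.7, -0.5]
gripper_width: -0.0001
finger_force: 0.0
```

```bash
python3 -m handwheel '[[-0.5,0,-12,0,0,0],[0,0,-8,0,0,0],[0,0,-4,0,0,0],[0,0,-3,0,0,0],[0,0,-3,0,0,0],[0,0,0,0,0,0]]'; python3 -m handwheel '[[0,0,-2,0,0,0],[0,0,-1.5,0,0,0],[0,0,0,0,0,0]]'
```

```text
time: 26.52
tool_pos: [0.4407, 0.0574, 0.0906]
orientation: [-0.0, -0.059, 0.998, -0.0]
ft_force: [-1.9, -0.8, 2.3]
gripper_width: 0.0003
finger_force: 0.9
time: 26.9
tool_pos: [0.4407, 0.0574, 0.0886]
orientation: [-0.001, -0.059, 0.998, -0.0]
ft_force: [-8.0, -0.8, 17.3]
gripper_width: -0.0001
finger_force: 8.2
```

```bash
python3 -m handwheel '[[0,0,-1,0,0,0],[0,0,0,0,0,0]]'; python3 -m handwheel '[[0,0,20,0,0,0],[0,0,40,0,0,0],[0,0,0,0,0,0]]';python3 -c "
from h import *
crop('scene','t1',240,140,400,260,5)"
```

```text
time: 27.15
tool_pos: [0.4408, 0.0574, 0.0885]
orientation: [-0.001, -0.059, 0.998, -0.0]
ft_force: [-12.9, 0.4, 23.4]
gripper_width: -0.0003
finger_force: 12.0
time: 27.52
tool_pos: [0.4434, 0.0572, 0.1492]
orientation: [0.004, -0.059, 0.998, -0.001]
ft_force: [-0.4, 0.7, -0.7]
gripper_width: -0.0
finger_force: 0.0
```

View pics/t1.png

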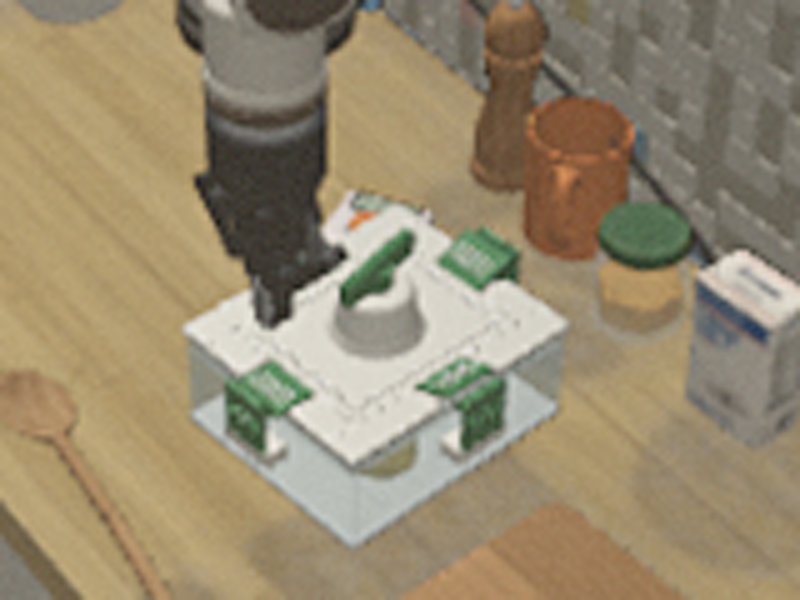

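```bash
python3 -m handwheel '[[-2,0,-40,0,0,0],[0,0,-17,0,0,0],[0,0,0,0,0,0]]'; python3 -m handwheel '[[0,0,-1.5,0,0,0],[0,0,0,0,0,0]]'
```

```text
time: 27.95
tool_pos: [0.4375, 0.0578, 0.0887]
orientation: [-0.002, -0.059, 0.998, 0.0]
ft_force: [-6.0, 0.6, 12.6]
gripper_width: -0.0001
finger_force: 6.8
time: 28.2
tool_pos: [0.4376, 0.0578, 0.0885]
orientation: [-0.002, -0.059, 0.998, 0.0]
ft_force: [-10.8, 1.6, 22.1]
gripper_width: -0.0003
finger_force: 12.4
```

```bash
python3 -m handwheel '[[0,0,3,0,0,0],[0,0,0,0,0,0]]'; python3 -m handwheel '[[0,0,1.5,0,0,0],[0,0,0,0,0,0]]'; python3 -m handwheel '[[0,0,2,0,0,0],[0,0,0,0,0,0]]'
```

```text
time: 28.45
tool_pos: [0.4389, 0.0576, 0.0903]
orientation: [0.0, -0.059, 0.998, 0.0]
ft_force: [1.6, 1.3, 2.7]
gripper_width: 0.0001
finger_force: 1.5
time: 28.7
tool_pos: [0.4382, 0.0575, 0.0917]
orientation: [-0.001, -0.059, 0.998, 0.0]
ft_force: [-0.3, -1.0, -0.6]
gripper_width: 0.0005
finger_force: 0.2
time: 28.95
tool_pos: [0.4386, 0.0575, 0.0942]
orientation: [-0.0, -0.059, 0.998, 0.0]
ft_force: [-0.1, 0.3, -0.1]
gripper_width: 0.0001
finger_force: 0.0
```

```bash
python3 -m handwheel '[[0,0,40,0,0,0],[0,0,40,0,0,0],[47,5.5,0,0,0,0],[48,5.5,0,0,0,0],[48,5.5,0,0,0,0],[48,6,0,0,0,0],[0,0,-25,0,0,0],[0,0,-25,0,0,0],[0,0,0,0,0,0]]'
```

```text
time: 30.08
tool_pos: [0.6276, 0.0801, 0.1213]
orientation: [-0.003, -0.059, 0.998, 0.0]
ft_force: [-1.1, -0.4, -0.5]
gripper_width: -0.0001
finger_force: 0.0
```

```bash
python3 -m handwheel '[[1.5,0,-13,0,0,0],[0,0,-8,0,0,0],[0,0,-4,0,0,0],[0,0,-3,0,0,0],[0,0,-2,0,0,0],[0,0,-2,0,0,0],[0,0,0,0,0,0]]'; python3 -m handwheel '[[0,0,-1.5,0,0,0],[0,0,0,0,0,0]]';python3 -m handwheel '[[0,0,2,0,0,0],[0,0,1,0,0,0],[0,0,1,0,0,0],[0,0,0,0,0,0]]'
```

```text
time: 30.95
tool_pos: [0.6327, 0.08, 0.0937]
orientation: [0.002, -0.059, 0.998, -0.0]
ft_force: [2.1, -0.3, 2.8]
gripper_width: -0.0005
finger_force: 1.4
time: 31.2
tool_pos: [0.6316, 0.0799, 0.0909]
orientation: [0.0, -0.059, 0.998, -0.0]
ft_force: [2.3, -0.4, 3.3]
gripper_width: 0.0002
finger_force: 1.6
time: 31.7
tool_pos: [0.6305, 0.08, 0.0943]
orientation: [-0.001, -0.059, 0.998, 0.0]
ft_force: [-0.8, -0.1, 1.3]
gripper_width: -0.0
finger_force: 0.7
```

Not yet down; push further.

```bash
python3 -m handwheel '[[0,0,-3,0,0,0],[0,0,-2.5,0,0,0],[0,0,0,0,0,0]]'; python3 -m handwheel '[[0,0,-1.5,0,0,0],[0,0,-1,0,0,0],[0,0,0,0,0,0]]'
```

```text
time: 32.08
tool_pos: [0.6317, 0.0801, 0.0895]
orientation: [0.0, -0.059, 0.998, 0.0]
ft_force: [-0.1, -0.0, 2.9]
gripper_width: -0.0003
finger_force: 2.0
time: 32.45
tool_pos: [0.6319, 0.08, 0.0887]
orientation: [0.001, -0.059, 0.998, -0.0]
ft_force: [-3.5, 0.7, 11.7]
gripper_width: -0.0004
finger_force: 7.0
```

```bash
python3 -m handwheel '[[0,0,3,0,0,0],[0,0,0,0,0,0]]';python3 -m handwheel '[[0,0,1.5,0,0,0],[0,0,0,0,0,0]]'
```

```text
time: 32.7
tool_pos: [0.6313, 0.08, 0.0896]
orientation: [0.0, -0.059, 0.998, -0.0]
ft_force: [0.9, 0.3, 3.3]
gripper_width: 0.0003
finger_force: 1.1
time: 32.95
tool_pos: [0.6308, 0.08, 0.0907]
orientation: [-0.001, -0.059, 0.998, 0.0]
ft_force: [-0.2, -0.2, 0.5]
gripper_width: -0.0004
finger_force: 0.0
```

```bash
python3 -m handwheel '[[0,0,40,0,0,-0.157],[0,0,40,0,0,-0.157],[-15,10,0,0,0,-0.157],[-15,10,0,0,0,-0.157],[-15,10,0,0,0,-0.157],[-15,10,0,0,0,-0.157],[-15,10,0,0,0,-0.157],[-15,10,0,0,0,-0.157],[-15,9,0,0,0,-0.157],[0,0,0,0,0,-0.158]]'; python3 -m handwheel '[[0,0,-25,0,0,0],[0,0,-25,0,0,0],[0,0,0,0,0,0],[0,0,0,0,0,0]]'
```

```text
time: 34.2
tool_pos: [0.5249, 0.1496, 0.1707]
orientation: [-0.001, 0.666, 0.746, -0.001]
ft_force: [0.6, -0.0, 0.4]
gripper_width: 0.0001
finger_force: 0.0
time: 34.7
tool_pos: [0.5267, 0.149, 0.1221]
orientation: [0.0, 0.665, 0.747, 0.0]
ft_force: [-0.2, -0.7, 1.1]
gripper_width: 0.0001
finger_force: 0.0
```

```bash
python3 -m handwheel '[[-1,0,-13,0,0,0],[0,0,-8,0,0,0],[0,0,-4,0,0,0],[0,0,-3,0,0,0],[0,0,-3,0,0,0],[0,0,-3,0,0,0],[0,0,-1,0,0,0],[0,0,0,0,0,0],[0,0,0,0,0,0]]'; python3 -m handwheel '[[0,0,-1,0,0,0],[0,0,0,0,0,0]]';python3 -m handwheel '[[0,0,2.5,0,0,0],[0,0,1.5,0,0,0],[0,0,0,0,0,0]]'
```

```text
time: 35.83
tool_pos: [0.526, 0.1495, 0.0886]
orientation: [0.0, 0.664, 0.747, 0.001]
ft_force: [-7.2, 2.6, 17.6]
gripper_width: 0.0001
finger_force: 8.6
time: 36.08
tool_pos: [0.5261, 0.1495, 0.0885]
orientation: [0.0, 0.664, 0.747, 0.001]
ft_force: [-10.0, 2.3, 24.2]
gripper_width: -0.0001
finger_force: 11.6
time: 36.45
tool_pos: [0.5256, 0.1489, 0.0893]
orientation: [0.0, 0.665, 0.747, 0.0]
ft_force: [1.8, 1.7, 1.8]
gripper_width: 0.0001
finger_force: 1.2
```

Bottomed at 88.5; lift slightly, confirm, then on to the right tab.

```bash
python3 -m handwheel '[[0,0,1.5,0,0,0],[0,0,0,0,0,0]]'; python3 -m handwheel '[[0,0,40,0,0,0],[0,0,40,0,0,0],[5,-40,0,0,0,0],[5,-40,0,0,0,0],[5,-40,0,0,0,0],[4,-41,0,0,0,0],[0,0,-25,0,0,0],[0,0,-25,0,0,0],[0,0,0,0,0,0],[0,0,0,0,0,0]]'
```

```text
time: 36.7
tool_pos: [0.5246, 0.1486, 0.0901]
orientation: [-0.0, 0.665, 0.747, -0.001]
ft_force: [0.5, -0.7, 0.0]
gripper_width: 0.0001
finger_force: 0.0
time: 37.95
tool_pos: [0.5445, -0.0121, 0.1214]
orientation: [0.0, 0.664, 0.747, 0.0]
ft_force: [1.0, 0.6, 1.8]
gripper_width: -0.0002
finger_force: 0.0
```

```bash
python3 -m handwheel '[[0,0,-12,0,0,0],[0,0,-8,0,0,0],[0,0,-4,0,0,0],[0,0,-3,0,0,0],[0,0,-3,0,0,0],[0,0,-3,0,0,0],[0,0,-1,0,0,0],[0,0,0,0,0,0],[0,0,0,0,0,0]]'; python3 -m handwheel '[[0,0,-1,0,0,0],[0,0,0,0,0,0]]';python3 -m handwheel '[[0,0,2.5,0,0,0],[0,0,1.5,0,0,0],[0,0,1,0,0,0],[0,0,0,0,0,0]]'
```

```text
time: 39.08
tool_pos: [0.5452, -0.0126, 0.0887]
orientation: [0.001, 0.664, 0.747, 0.0]
ft_force: [-4.4, -2.2, 13.9]
gripper_width: -0.0002
finger_force: 6.7
time: 39.33
tool_pos: [0.5453, -0.0126, 0.0886]
orientation: [0.001, 0.664, 0.747, -0.0]
ft_force: [-7.3, -1.4, 18.8]
gripper_width: 0.0001
finger_force: 9.6
time: 39.83
tool_pos: [0.5436, -0.0116, 0.09]
orientation: [-0.001, 0.665, 0.747, -0.0]
ft_force: [-0.5, -0.2, -0.4]
gripper_width: -0.0003
finger_force: 0.0
```

```bash
python3 -m handwheel '[[0,0,40,0,0,0.175],[0,0,50,0,0,0.175],[-2,16,20,0,0,0.176],[-2,16,0,0,0,0.176],[-2,16,0,0,0,0.176],[-2,16,0,0,0,0.176],[0,16,0,0,0,0.176],[0,0,0,0,0,0.176],[0,0,0,0,0,0.176],[0,0,0,0,0,0.176]]' 45; python3 -m handwheel '[[0,0,0,0,0,0],[0,0,-20,0,0,0],[0,0,0,0,0,0]]'; python3 -c "
from h import *
s=r.state();print(s['joint_pos'])"
```

```text
time: 41.08
tool_pos: [0.5359, 0.0683, 0.2001]
orientation: [-0.001, -0.154, 0.988, 0.0]
ft_force: [0.3, 0.4, 0.8]
gripper_width: 0.0447
finger_force: 0.0
time: 41.45
tool_pos: [0.5348, 0.0682, 0.179]
orientation: [-0.002, -0.15, 0.989, 0.001]
ft_force: [-0.4, 1.1, -0.6]
gripper_width: 0.045
finger_force: 0.0
[-9.75525442e-02  1.14923832e-01  1.75136157e+00  6.26893849e-05
  1.27942705e+00 -1.96986383e+00]
```

```bash
python3 -m handwheel '[[0,0,-25,0,0,0],[0,0,-15,0,0,0],[0,0,-7,0,0,0],[0,0,0,0,0,0],[0,0,0,0,0,0]]' 45; python3 -m handwheel '[[0,0,0,0,0,0],[0,0,0,0,0,0],[0,0,0,0,0,0],[0,0,0,0,0,0],[0,0,0,0,0,0],[0,0,0,0,0,0],[0,0,0,0,0,0]]' 5 60; python3 -c "
from h import *
s=r.state();print(s['ft_torque'],s['joint_torque'][5])"
```

```text
time: 42.08
tool_pos: [0.5369, 0.0679, 0.1346]
orientation: [0.001, -0.151, 0.988, -0.0]
ft_force: [0.2, 0.1, 0.4]
gripper_width: 0.045
finger_force: 0.0
time: 42.95
tool_pos: [0.5365, 0.0685, 0.1345]
orientation: [0.0, -0.152, 0.988, 0.0]
ft_force: [-1.9, 3.5, 5.1]
gripper_width: 0.0114
finger_force: 60.7
[0.51744336 0.38896753 0.0526916 ] 0.061775625217705965
```

```bash
R='import sys;from h import *;s=r.state();print(s["ft_torque"].round(3),s["joint_torque"][5].round(3),s["joint_pos"][5].round(3))'; 
python3 -m handwheel '[[0,0,0,0,0,-0.15],[0,0,0,0,0,-0.15],[0,0,0,0,0,-0.15],[0,0,0,0,0,-0.15],[0,0,0,0,0,-0.15],[0,0,0,0,0,-0.15]]'; python3 -c "$R"
python3 -m handwheel '[[0,0,0,0,0,-0.15],[0,0,0,0,0,-0.15],[0,0,0,0,0,-0.15],[0,0,0,0,0,-0.15],[0,0,0,0,0,-0.15],[0,0,0,0,0,-0.15]]'; python3 -c "$R"
```

```text
time: 43.7
tool_pos: [0.5364, 0.0682, 0.1345]
orientation: [0.0, 0.296, 0.955, 0.0]
ft_force: [-2.1, 2.1, 6.2]
gripper_width: 0.0116
finger_force: 60.8
[0.34  0.464 0.145] -1.133 -1.068
time: 44.45
tool_pos: [0.5361, 0.068, 0.1345]
orientation: [-0.0, 0.682, 0.732, -0.0]
ft_force: [-3.6, 1.9, 6.8]
gripper_width: 0.0115
finger_force: 60.9
[0.25  0.685 0.123] -1.131 -0.168
```

```bash
R='import sys;from h import *;s=r.state();print(s["ft_torque"].round(3),s["joint_pos"][5].round(3))'; 
python3 -m handwheel '[[0,0,0,0,0,-0.15],[0,0,0,0,0,-0.15],[0,0,0,0,0,-0.15],[0,0,0,0,0,-0.15]]'|grep -E "tool|ft"; python3 -c "$R"
python3 -m handwheel '[[0,0,0,0,0,-0.15],[0,0,0,0,0,-0.15],[0,0,0,0,0,-0.15],[0,0,0,0,0,-0.15]]'|grep -E "tool|ft"; python3 -c "$R"
python3 -m handwheel '[[0,0,0,0,0,-0.15],[0,0,0,0,0,-0.15],[0,0,0,0,0,-0.15],[0,0,0,0,0,-0.15]]'|grep -E "tool|ft"; python3 -c "$R"
python3 -m handwheel '[[0,0,0,0,0,-0.15],[0,0,0,0,0,-0.15],[0,0,0,0,0,-0.15],[0,0,0,0,0,-0.15]]'|grep -E "tool|ft"; python3 -c "$R"
```

```text
tool_pos: [0.5359, 0.0681, 0.1345]
ft_force: [-4.4, 1.7, 7.5]
[0.248 0.743 0.165] 0.432
tool_pos: [0.5358, 0.0683, 0.1345]
ft_force: [-5.3, 1.6, 7.7]
[0.428 0.859 0.121] 1.032
tool_pos: [0.5357, 0.0685, 0.1345]
ft_force: [-5.5, 3.3, 6.7]
[0.497 0.829 0.074] 1.632
tool_pos: [0.5359, 0.0687, 0.1345]
ft_force: [-5.0, 3.8, 8.1]
[0.614 0.787 0.131] 2.232
```

```bash
python3 -c "
from h import *
im=np.mean([grab_frame('scene') for _ in range(4)],0).astype(np.uint8)[:,:,::-1]
cv2.imwrite('pics/p1.png',cv2.resize(im[185:255,270:360],None,fx=8,fy=8,interpolation=cv2.INTER_CUBIC))
f=lambda p:((pj('scene',p)-[270,185])*8).round(0)
t=np.radians(6.8)
for lx,ly in[(-.084,-.07),(.084,-.07),(-.084,.07)]:
  q=[.5355+lx*np.cos(t)-ly*np.sin(t),.069+lx*np.sin(t)+ly*np.cos(t)]
  print(lx,ly,[f(q+[z]) for z in(.076,.06,.084)])"
```

```text
-0.084 -0.07 [array([321., 359.]), array([321., 386.]), array([322., 345.])]
0.084 -0.07 [array([608., 175.]), array([606., 202.]), array([609., 161.])]
-0.084 0.07 [array([102., 187.]), array([104., 214.]), array([102., 173.])]
```

View pics/p1.png

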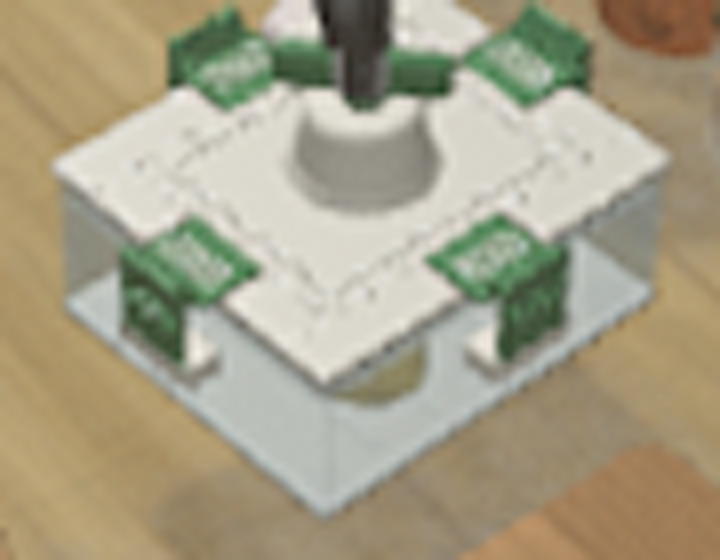

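```bash
R='import sys;from h import *;s=r.state();print(s["ft_torque"].round(3),s["joint_pos"][5].round(3))'; 
python3 -m handwheel '[[0,0,0,0,0,-0.15],[0,0,0,0,0,-0.15]]'|grep -E "tool|ft"; python3 -c "$R"
python3 -m handwheel '[[0,0,0,0,0,-0.15],[0,0,0,0,0,-0.15]]'|grep -E "tool|ft"; python3 -c "$R"
```

```text
tool_pos: [0.5359, 0.0688, 0.1345]
ft_force: [-4.8, 4.4, 7.3]
[0.693 0.68  0.159] 2.532
tool_pos: [0.5361, 0.0688, 0.1345]
ft_force: [-4.1, 4.8, 7.3]
[0.685 0.629 0.137] 2.832
```

```bash
python3 -m handwheel '[[0,0,0,0,0,0],[0,0,0,0,0,0],[0,0,0,0,0,0],[0,0,20,0,0,0],[0,0,20,0,0,0],[0,0,0,0,0,0.1571],[0,0,0,0,0,0.1571],[0,0,0,0,0,0.1571],[0,0,0,0,0,0.1571],[0,0,0,0,0,0.1571]]' 45 >/dev/null;  python3 -m handwheel '[[0,0,0,0,0,0.1571],[0,0,0,0,0,0.1571],[0,0,0,0,0,0.1571],[0,0,0,0,0,0.1571],[0,0,0,0,0,0.1571],[0,0,0,0,0,0.1571],[0,0,0,0,0,0.1571],[0,0,0,0,0,0.1571],[0,0,0,0,0,0.1571],[0,0,0,0,0,0.1571]]' >/dev/null;  python3 -m handwheel '[[0,0,0,0,0,0.1571],[0,0,0,0,0,0.1571],[0,0,0,0,0,0.1571],[0,0,0,0,0,0.1571],[0,0,0,0,0,0.1571],[0,0,0,0,0,0],[0,0,0,0,0,0]]'; python3 -c "
from h import *
print(r.state()['joint_pos'][5])"
```

```text
time: 50.52
tool_pos: [0.5363, 0.0679, 0.1737]
orientation: [0.0, 0.627, 0.779, -0.0]
ft_force: [-0.6, -0.5, -0.0]
gripper_width: 0.0449
finger_force: 0.0
-0.31234258677297055
```

```bash
R='import sys;from h import *;s=r.state();print(s["ft_torque"].round(3),s["joint_pos"][5].round(3))'; 
python3 -m handwheel '[[0,0,-20,0,0,0],[0,0,-13,0,0,0],[0,0,-6,0,0,0],[0,0,0,0,0,0],[0,0,0,0,0,0]]' |grep -E "tool|ft"; python3 -m handwheel '[[0,0,0,0,0,0],[0,0,0,0,0,0],[0,0,0,0,0,0],[0,0,0,0,0,0],[0,0,0,0,0,0],[0,0,0,0,0,0]]' 5 60 ; python3 -c "$R"
python3 -m handwheel '[[0,0,0,0,0,-0.15],[0,0,0,0,0,-0.15],[0,0,0,0,0,-0.15],[0,0,0,0,0,-0.15]]'|grep -E "tool|ft"; python3 -c "$R"
```

```text
tool_pos: [0.5367, 0.0679, 0.1354]
ft_force: [0.3, 0.3, 0.4]
time: 51.9
tool_pos: [0.5363, 0.0679, 0.1354]
orientation: [0.0, 0.626, 0.78, -0.0]
ft_force: [-3.5, -1.2, 4.6]
gripper_width: 0.0116
finger_force: 60.3
[-0.073  0.539 -0.061] -0.314
tool_pos: [0.536, 0.0679, 0.1354]
ft_force: [-4.9, 0.0, 7.4]
[-0.072  0.701  0.13 ] 0.29
```

```bash
R='import sys;from h import *;s=r.state();print(s["ft_torque"].round(3),s["joint_pos"][5].round(3))'; 
python3 -m handwheel '[[0,0,0,0,0,-0.15],[0,0,0,0,0,-0.15]]'|grep -E "tool|ft"; python3 -c "$R"
python3 -m handwheel '[[0,0,0,0,0,-0.15],[0,0,0,0,0,-0.15]]'|grep -E "tool|ft"; python3 -c "$R"
python3 -m handwheel '[[0,0,0,0,0,-0.15],[0,0,0,0,0,-0.15]]'|grep -E "tool|ft"; python3 -c "$R"
python3 -m handwheel '[[0,0,0,0,0,-0.15],[0,0,0,0,0,-0.15]]'|grep -E "tool|ft"; python3 -c "$R"
```

```text
tool_pos: [0.5359, 0.068, 0.1354]
ft_force: [-5.8, 0.1, 6.9]
[-0.015  0.847  0.207] 0.59
tool_pos: [0.5358, 0.0681, 0.1354]
ft_force: [-4.9, 0.5, 7.1]
[0.037 0.828 0.118] 0.89
tool_pos: [0.5358, 0.0683, 0.1354]
ft_force: [-4.4, 1.7, 6.3]
[0.074 0.855 0.206] 1.19
tool_pos: [0.536, 0.0685, 0.1355]
ft_force: [-4.6, 1.3, 7.4]
[0.292 0.795 0.087] 1.49
```

```bash
R='import sys;from h import *;s=r.state();print(s["ft_torque"].round(3),s["joint_torque"].round(3),s["joint_pos"][5].round(3),s["dq"][5])'; python3 -c "$R"
python3 -m handwheel '[[0,0,0,0,0,-0.15],[0,0,0,0,0,-0.15],[0,0,0,0,0,-0.15],[0,0,0,0,0,-0.15]]'|grep -E "tool|ft"; python3 -c "$R";for i in 1 2 3 4 5 6; do python3 -m handwheel '[[0,0,0,0,0,0]]'|grep -E "ft"; python3 -c "$R"; done
```

```text
[0.292 0.795 0.087] [ -1.434 -34.18  -29.778  -0.267  -1.441  -1.097] 1.49 1.1888559063167912
tool_pos: [0.5362, 0.0687, 0.1358]
ft_force: [-3.9, 2.2, 8.6]
[0.375 0.787 0.145] [ -1.745 -33.787 -29.242  -0.474  -1.39   -1.092] 2.09 1.1884084258845216
ft_force: [-3.9, 1.8, 9.0]
[ 0.389  0.888 -0.064] [ -1.439 -33.855 -29.337  -0.526  -1.42    0.302] 2.087 -0.037487559638323086
ft_force: [-4.0, 1.8, 7.8]
[ 0.383  0.896 -0.042] [ -1.472 -33.84  -29.33   -0.532  -1.421  -0.055] 2.086 0.0009527440497968372
ft_force: [-3.5, 1.9, 8.1]
[ 0.389  0.788 -0.097] [ -1.477 -33.84  -29.332  -0.533  -1.421  -0.062] 2.086 -6.166551379749785e-05
ft_force: [-3.7, 2.6, 7.9]
[ 0.403  0.803 -0.047] [ -1.48  -33.841 -29.331  -0.534  -1.421  -0.061] 2.085 0.0004112265926016416
ft_force: [-3.8, 2.1, 7.6]
[ 0.379  0.798 -0.046] [ -1.481 -33.84  -29.331  -0.534  -1.421  -0.061] 2.085 0.00012060306517276882
ft_force: [-4.8, 1.2, 7.9]
[ 0.408  0.838 -0.032] [ -1.481 -33.84  -29.331  -0.534  -1.421  -0.061] 2.086 0.0007956797544269728
```

```bash
R='import sys;from h import *;s=r.state();print(s["tool_pos"].round(5),s["ft_force"].round(2),s["ft_torque"].round(3),s["joint_torque"].round(3),s["joint_pos"][5].round(3))'; 
python3 -m handwheel '[[0,0,0,0,0,-0.12],[0,0,0,0,0,-0.12],[0,0,0,0,0,-0.11],[0,0,0,0,0,0],[0,0,0,0,0,0],[0,0,0,0,0,0]]'>/dev/null; python3 -c "$R"; python3 -m handwheel '[[0,0,0,0,0,0],[0,0,0,0,0,0],[0,0,0,0,0,0],[0,0,30,0,0,0],[0,0,20,0,0,0],[0,0,0,0,0,0]]' 45 | grep tool; python3 -m handwheel '[[0,0,0,0,0,0],[0,0,0,0,0,0],[0,0,0,0,0,0],[0,0,0,0,0,0],[0,0,0,0,0,0],[0,0,0,0,0,0]]' 0 |grep -E "tool|width"
```

```text
[0.53652 0.06866 0.13598] [-2.83  1.85  7.88] [ 0.468  0.821 -0.072] [ -1.434 -33.623 -28.947  -0.572  -1.331  -0.059] 2.435
tool_pos: [0.5375, 0.0678, 0.1864]
tool_pos: [0.5363, 0.068, 0.1848]
gripper_width: -0.0001
```

```bash
python3 -m handwheel '[[-1,0.5,-18,0,0,0],[0,0,-10,0,0,0],[0,0,0,0,0,0]]' |grep -E "tool|ft"; for i in 1; do python3 -m handwheel '[[0,0,-1,0,0,0],[0,0,0,0,0,0]]'|grep -E "tool|ft"; python3 -m handwheel '[[0,0,-1,0,0,0],[0,0,0,0,0,0]]'|grep -E "tool|ft"; python3 -m handwheel '[[0,0,-1,0,0,0],[0,0,0,0,0,0]]'|grep -E "tool|ft"; python3 -m handwheel '[[0,0,-1,0,0,0],[0,0,0,0,0,0]]'|grep -E "tool|ft"; done
```

```text
tool_pos: [0.534, 0.0686, 0.1549]
ft_force: [-0.7, 0.9, -0.6]
tool_pos: [0.5356, 0.0684, 0.1561]
ft_force: [0.2, -0.8, -1.2]
tool_pos: [0.5354, 0.0685, 0.1549]
ft_force: [0.4, -0.0, -0.9]
tool_pos: [0.5352, 0.0685, 0.1537]
ft_force: [0.5, 0.2, 0.5]
tool_pos: [0.5354, 0.0685, 0.1532]
ft_force: [-1.1, -0.5, 2.9]
```

```bash
for i in 1; do python3 -m handwheel '[[0,0,-1,0,0,0],[0,0,0,0,0,0]]'|grep -E "tool|ft"; python3 -m handwheel '[[0,0,-1,0,0,0],[0,0,0,0,0,0]]'|grep -E "tool|ft"; python3 -m handwheel '[[0,0,-1,0,0,0],[0,0,0,0,0,0]]'|grep -E "tool|ft"; done
```

```text
tool_pos: [0.5357, 0.0685, 0.1527]
ft_force: [-2.1, 0.6, 6.6]
tool_pos: [0.5358, 0.0686, 0.1525]
ft_force: [-3.4, 0.8, 10.7]
tool_pos: [0.5357, 0.0686, 0.1521]
ft_force: [-6.6, 0.2, 15.5]
```

```bash
python3 -m handwheel '[[0,0,20,0,0,0],[0,0,30,0,0,0],[0,0,0,0,0,0.177],[0,0,0,0,0,0.177],[0,0,0,0,0,0.177],[0,0,0,0,0,0.177],[0,0,0,0,0,0.177],[0,0,0,0,0,0.177],[0,0,0,0,0,0.177],[0,0,0,0,0,0.177]]'>/dev/null; python3 -m handwheel '[[0,0,0,0,0,0.177],[0,0,0,0,0,0.177],[0,0,0,0,0,0.177],[0,0,0,0,0,0.177],[0,0,0,0,0,0.177],[0,0,0,0,0,0.177],[0,0,0,0,0,0.177],[0,0,0,0,0,0],[0,0,0,0,0,0]]'; python3 -c "
from h import *
im=grab_frame('top'); h=cv2.cvtColor(im,cv2.COLOR_RGB2HSV); m=cv2.inRange(h,(4,150,180),(16,255,255)); m[:150]=0;m[190:]=0;m[:,:220]=0;m[:,310:]=0
v,u=np.where(m); print(len(u),u.mean(),v.mean(),un('top',u.mean(),v.mean(),.033)); print(r.state()['joint_pos'][5])
im=grab_frame('scene'); h=cv2.cvtColor(im,cv2.COLOR_RGB2HSV); m=cv2.inRange(h,(4,150,150),(16,255,255)); m[:165]=0;m[200:]=0;m[:,:290]=0;m[:,335:]=0
v,u=np.where(m); print(len(u),u.mean(),v.mean(),un('scene',u.mean(),v.mean(),.033))
crop('top','tm',220,130,400,280,4)"
```

```text
time: 61.4
tool_pos: [0.5352, 0.0685, 0.1995]
orientation: [-0.0, 0.664, 0.748, -0.0]
ft_force: [0.0, -0.1, 0.8]
gripper_width: -0.0002
finger_force: 0.0
67 270.1194029850746 174.0 [0.6343811  0.21534607 0.033     ]
-0.21647882283975653
3 311.6666666666667 183.33333333333334 [0.63393109 0.22310325 0.033     ]
```

View pics/tm.png

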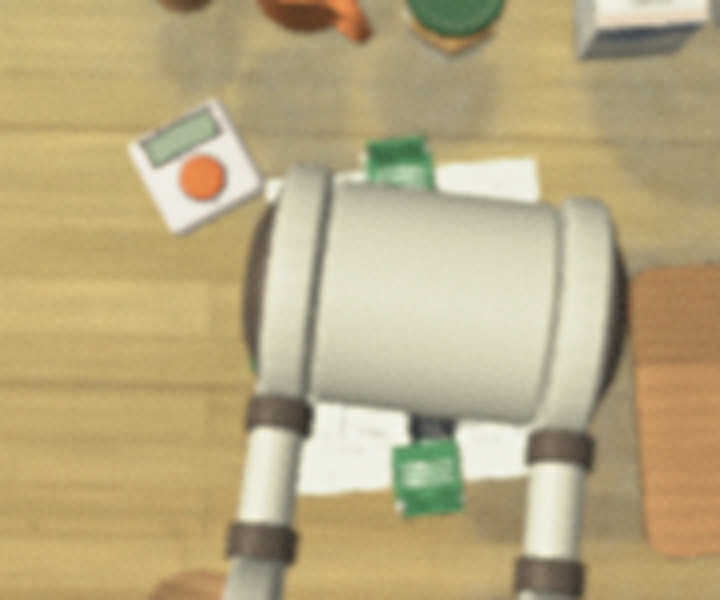

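The timer is unmoved, button at crop (203,178) → (0.634, 0.215). Move over it.

```bash
python3 -m handwheel '[[25,37,0,0,0,0],[25,37,0,0,0,0],[25,37,0,0,0,0],[24,36,0,0,0,0],[0,0,0,0,0,0],[0,0,0,0,0,0]]' | grep -E "tool|ft";  python3 -m handwheel '[[0,0,-40,0,0,0],[0,0,-45,0,0,0],[0,0,-40,0,0,0],[0,0,-25,0,0,0],[0,0,-8,0,0,0],[0,0,0,0,0,0],[0,0,0,0,0,0]]'
```

```text
tool_pos: [0.634, 0.2152, 0.1994]
ft_force: [-0.0, -0.5, 0.1]
time: 63.18
tool_pos: [0.6356, 0.2154, 0.0438]
orientation: [0.001, 0.663, 0.749, 0.001]
ft_force: [0.5, -0.1, 0.4]
gripper_width: 0.0001
finger_force: 0.0
```

```bash
python3 -m handwheel '[[-1,0,-6,0,0,0],[0,0,-4,0,0,0],[0,0,-3,0,0,0],[0,0,0,0,0,0]]'| grep -E "tool|ft"; python3 -m handwheel '[[0,0,-2,0,0,0],[0,0,-2,0,0,0],[0,0,0,0,0,0],[0,0,0,0,0,0]]'| grep -E "tool|ft"
```

```text
tool_pos: [0.6332, 0.2155, 0.0289]
ft_force: [-1.3, -0.4, 3.1]
tool_pos: [0.6334, 0.2156, 0.026]
ft_force: [-4.3, -1.6, 9.6]
```

```bash
python3 -m handwheel '[[0,0,-1,0,0,0],[0,0,0,0,0,0]]'| grep -E "tool|ft"; python3 -m handwheel '[[0,0,10,0,0,0],[0,0,40,0,0,0],[0,0,50,0,0,0],[0,0,50,0,0,0],[-40,40,0,0,0,0],[-40,40,0,0,0,0],[-40,40,0,0,0,0],[-20,40,0,0,0,0],[0,0,0,0,0,0],[0,0,0,0,0,0]]'; python3 -c "
from h import *
im=np.mean([grab_frame('scene') for _ in range(3)],0).astype(np.uint8)[:,:,::-1]
cv2.imwrite('pics/fin.png',cv2.resize(im[150:270,250:410],None,fx=5,fy=5,interpolation=cv2.INTER_CUBIC))"
```

```text
tool_pos: [0.6334, 0.2156, 0.0259]
ft_force: [-8.3, -0.8, 14.5]
time: 65.68
tool_pos: [0.4935, 0.3751, 0.1735]
orientation: [0.0, 0.663, 0.749, -0.0]
ft_force: [-0.3, -0.1, 0.3]
gripper_width: 0.0002
finger_force: 0.0
```

View pics/fin.png

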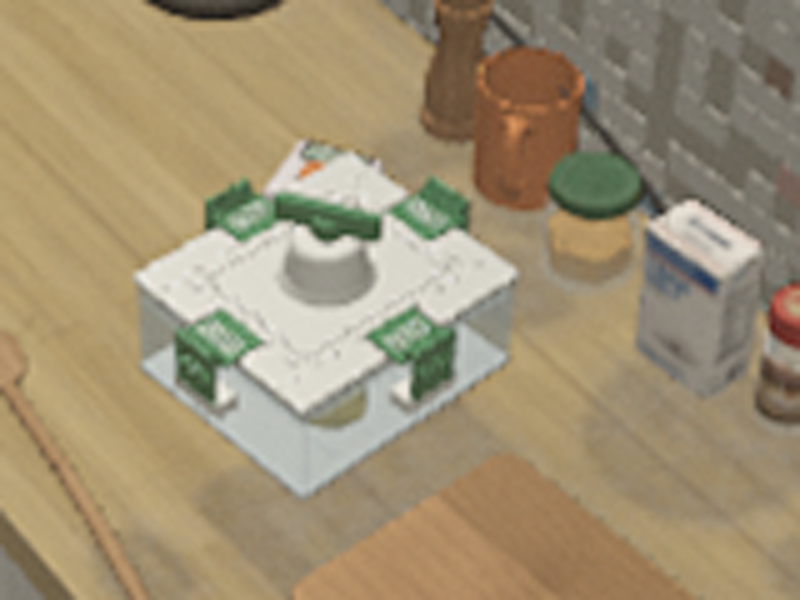

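The final picture shows the lid seated square, all four tabs lying flat under their catches (e.g. (217,338), (413,333)), a lemon in the tub and everything else standing. Handing in.

```bash
python3 -c "
from cell import workorder
print(workorder.finish_job())"
```

```text
the job is handed in; nothing more can be done
None
```

Job handed in: both lemons are in the tub, the lid is on with four tabs latched, the timer button was pressed and released, and the handle went roughly half to two-thirds of a turn past contact — an estimate, since I couldn't see the plate meet the lemons.

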